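# Start the paint-jar roller mixer

### The arm

A 7-joint arm with a two-finger parallel gripper is mounted at the origin on the work surface. World frame = base frame: x ahead of the robot, y to its left, z up, the work surface at z = 0. Lengths are in m, angles in rad, forces in N, time in s.
With the tool pointing down it reaches from about 0.425 to 0.875 m from the base axis. Payload 4.7 kg.
Tool frame: the origin (TCP) lies on the centre line of the jaws, within the pads' length; the fingertips stand 19 mm ahead of it and the grasp point (between the pads) is the TCP; x points along the fingers, z is the direction in which the jaws open and shut, and the axes are right-handed (so a half turn about x gives the same grasp; the last joint's range is limited). The gripper opens to 87 mm and grips with 3 to 60 N. Pads are 19 mm wide; open, the fingers measure 117 mm over their backs; the gripper's body (75 mm by 190 mm) begins 51 mm behind the grasp point.
Start: joints at [1.332, 0.321, -0.07, 1.45, 0.023, 1.371, -0.057], TCP at [0.163, -0.629, 0.242] pointing down, gripper open.
Joint ranges: [-2.86, 2.86], [-0.3, 2.09], [-1.38, 1.24], [0.06, 2.45], [-1.56, 4.7], [0.09, 2.05], [-2.69, 2.69]. Speed limits (rad/s): [2.57, 2.57, 3.14, 3.14, 3.14, 3.14, 3.14].

### API

Orientations are given as a rotation vector (axis times angle).
In Python, from bench import get_state, get_image, camera_info, close_job gives the robot as it stands.
- The arm moves only by the tool jog_arm, never from a script. Its argument "targets" is a list of rows, each a list of 7 numbers: the turn, a rotation vector about the tool's x, y, z in degrees, then the shift along the tool's x, y, z in cm, then the finger opening in cm, from 0 to 8.7. In form: [[wx, wy, wz, tx, ty, tz, jaw], ...]. A call has 1 to 10 rows; each row shifts and turns the commanded pose from where the row before left it, along the tool's axes as they then stand; what a row does not reach is not made up. A row lasts 1/8 s, in which the tool goes at most 62.5 mm and 10.7 degrees, less where a joint would pass 70% of its speed; a pose out of reach is approached as far as the arm can. A call is refused whole if a number of a shift passes 6.25 or a number of a turn 10.7, either way. A call with a gripper value outside its range is refused whole. The fingers move at their own pace and stop on an object; "squeeze" is the grip in N (left out, the last holds). Time passes only in rows, so rows that do not move let the fingers close. It gives the time, the measured TCP pose, the force and the opening at its end, in the units of the state.
- get_state(): the state, without advancing time (a new reading comes with each control period).
- get_image(name): name is "scene" or "side" or "wrist"; returns (picture, depth): 400x640x3 uint8, red, green, blue; 400x640 float32, m along the optical axis (not along the pixel's ray), 0 where there is no reading.
- camera_info(name): a dict with "intrinsics" (3x3 intrinsics, pixels), "world_from_camera" (4x4, takes a point from camera to world coordinates); the wrist camera has in their place "mount" (4x4, takes a point from camera to tool coordinates, whose origin is the TCP and whose axes are the tool frame's). Camera axes: x right, y up, looking along -z (the intrinsics and any distortion apply to the point x, -y, -z); pixel columns grow to the right and rows downward; lengths in m; the calibration is good to about 2 mm. A picture is of the moment at which its call begins: read the wrist's pose just before it. camera_info takes no time and is no camera call.
- close_job(): hands the job in, once; it reports no verdict.
The state is a dict: "time": time; "joint_positions": joint angles; "qd": joint speeds; "joint_torque": joint torques, N m; "position": TCP position; "tool_rot": TCP orientation; "ft_force": force on the tool from outside, world axes, zero at the start; "torque": the same for the moment, N m; "grip_width": opening from 0.0 (shut) to 1.0 (fully open).
Only numpy, scipy, OpenCV 4.12 (cv2) and the standard library are available. Lean on these libraries where they do the work, as an engineer would, in place of code of your own. Each camera call takes 0.05 s, during which the arm holds its last target.

### The job

Start the roller mixer on the painting table: press the round key all the way down and let it come back up, then press the long bar-shaped key all the way down and let it come back up. Press one key at a time, do not press the square key, and leave the jar of brushes standing where it is.

Things in the scene. Friction and masses are not known exactly. Their poses are not given: they have to be found in the camera images.
- round_key_top (a point): centre of the top face of the ROUND key, a black disc 44 mm across, on the flat deck of a low grey roller mixer; top about 61 mm above the table, 8 mm above the square aluminium bezel (70 mm wide, 3 mm thick) around it. It moves straight down 6 mm against a spring: 1.5 N starts it, 5 N holds it fully down; it springs back when released. z up, x across the key row, y along the row
- bar_key_top (a point): centre of the top face of the BAR key, a black bar 60 mm long (its x axis, across the row) and 22 mm wide (its y axis, along the row); same height, bezel, spring and 6 mm travel as the round key. The three keys stand in one row, 75 mm from centre to centre, in any order, on a deck 180 x 250 mm, 50 mm high, that may be turned up to 20 degrees
- square_key_top (a point): centre of the top face of the SQUARE key, black, 36 x 36 mm; same height, axes, spring and travel. It is the stop key, not to be pressed. Beside the deck, 210 mm from the row's middle towards its -y end, a paint pot lies on two rollers, its top 106 mm above the table
- brush_jar: loose glass jar 76 mm across and 95 mm high with upright brushes that reach 200 mm above the table, 0.3 to 0.6 kg; origin at the centre of its underside, z up. It stands on the table past the +y end of the key row, 250 to 300 mm from the row's middle. Two loose paint tubes, 20 mm high, lie beyond the deck
There are look-alikes about, which are no part of the job. There is more than one size of the brush_jar; the job needs the smallest.

How it is judged:
By the outcome, as a careful person would: the job done as asked, in the order asked, and still so for the second after the job is handed in, with the robot touching nothing.
It also fails if it takes over 38 s, if anything falls off the work surface, if the arm or the gripper's body presses on something with over 40 N, if the wrist force passes 120 N, or if a joint passes its speed limit or range.

## Working session

There is one attempt and no reset: what is moved stays moved. The work goes in short steps, Python scripts to look and compute and a tool call to move; the robot and the scene stay as the last step left them, time stands still between calls to the robot, and variables do not carry over. Pictures are saved under pics/ and viewed, and the job is handed in when it is done.

Besides the shell and the picture viewer there is one more tool, called after "Request:" by a JSON object that holds its "op" and its "data", one argument or row to a line. jog_arm: Moves the arm, as the interface text tells. Its arguments: {"type":"object","properties":{"targets":{"type":"array"},"squeeze":{"type":"number"}},"required":["targets"]}

```bash
mkdir -p pics; ls; python3 - <<'E'
from bench import *
import cv2,numpy as np
s=get_state();print(s)
for n in ["scene","side"]:
    im,d=get_image(n);np.savez(f"{n}0.npz",im=im,d=d);cv2.imwrite(f"pics/{n}0.png",im[:,:,::-1]);print(n,camera_info(n),(d>0).mean())
print(camera_info("wrist"))
E
```

```text
pics
{'time': 0.0, 'joint_positions': array([ 1.33206362,  0.32182767, -0.07007531,  1.45169182,  0.0225925 ,
        1.37079473, -0.05692891]), 'qd': array([ 0.00027019,  0.00038173, -0.00029914,  0.00054681,  0.00076587,
        0.00059822, -0.00075365]), 'joint_torque': array([-7.81028521e-04, -4.91299438e+01, -4.04430740e-01, -3.12535250e+01,
       -6.39495696e-02,  4.35906218e-02,  1.52130874e-04]), 'position': array([ 0.16241445, -0.62883926,  0.24044993]), 'tool_rot': array([ 1.02212257,  1.31988013, -1.02027427]), 'ft_force': array([ 0.11848982, -0.08194685, -0.19214569]), 'torque': array([ 0.05028469, -0.00463346, -0.00584538]), 'grip_width': 1.0009678498856587}
scene {'intrinsics': array([[392.67598826,   0.        , 320.8139942 ],
       [  0.        , 392.67598826, 197.22882461],
       [  0.        ,   0.        ,   1.        ]]), 'world_from_camera': array([[ 0.7270353 , -0.4679197 ,  0.50246475,  0.93649146],
       [ 0.68649438,  0.50824046, -0.52001644, -0.2040288 ],
       [-0.01204698,  0.72300954,  0.690733  ,  0.55469186],
       [ 0.        ,  0.        ,  0.  
[... 314 characters left out ...]
,  0.39337977, -0.55841632, -0.23829824],
       [-0.01127117,  0.81046497,  0.58567866,  0.48890101],
       [ 0.        ,  0.        ,  0.        ,  1.        ]])} 0.99594921875
{'intrinsics': array([[324.65036013,   0.        , 321.3447604 ],
       [  0.        , 324.65036013, 197.52941125],
       [  0.        ,   0.        ,   1.        ]]), 'mount': array([[-4.79534132e-04,  2.48513420e-01, -9.68628334e-01,
        -1.44296172e-01],
       [ 9.78031445e-04,  9.68628099e-01,  2.48512876e-01,
         6.72381735e-02],
       [ 9.99999407e-01, -8.28178563e-04, -7.07544174e-04,
        -3.10717015e-04],
       [ 0.00000000e+00,  0.00000000e+00,  0.00000000e+00,
         1.00000000e+00]])}
```

View pics/scene0.png

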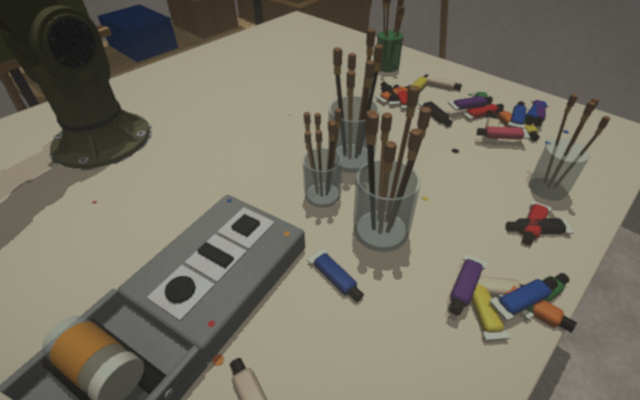

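View pics/side0.png

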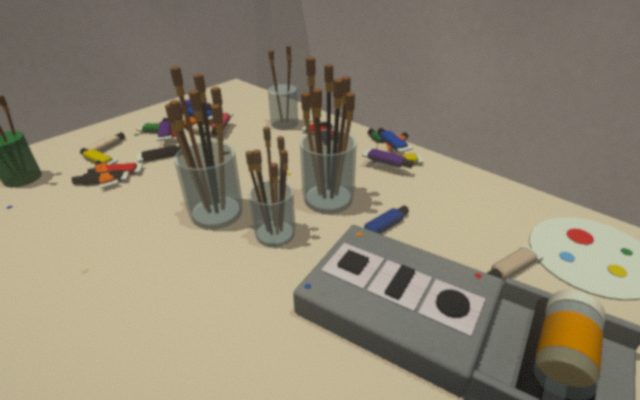

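Both views agree on the keys. In the scene view the round key is at about (180,290), the bar at (215,255) and the square at (246,224). In the side view they are at (453,303), (401,281) and (353,262). The bar is in the middle and the round key is next to the pot. The smallest glass jar is at (322,180) in the scene view; the two bigger ones, the far glass and the green pot are look-alikes. I'll measure now.

```bash
cat > h.py <<'E'
from bench import *
import cv2,numpy as np
from scipy.spatial.transform import Rotation as R
def ray(n,uv,z):
    c=camera_info(n);K=c["intrinsics"];T=c["world_from_camera"]
    uv=np.atleast_2d(uv).astype(float)
    d=np.c_[(uv[:,0]-K[0,2])/K[0,0],-(uv[:,1]-K[1,2])/K[1,1],-np.ones(len(uv))]@T[:3,:3].T
    o=T[:3,3];return o+d*((z-o[2])/d[:,2])[:,None]
def proj(n,P):
    c=camera_info(n);K=c["intrinsics"];T=np.linalg.inv(c["world_from_camera"])
    p=T[:3,:3]@P+T[:3,3];return np.array([K[0,0]*p[0]/-p[2]+K[0,2],K[1,1]*-p[1]/-p[2]+K[1,2],-p[2]])
E
python3 - <<'E'
from h import *
seeds={"scene":dict(r=(180,290),b=(215,255),s=(246,224)),"side":dict(r=(453,303),b=(401,281),s=(353,262))}
for n in seeds:
    f=np.load(n+"0.npz");im=f["im"];d=f["d"]
    g=im.max(2)
    x0,y0,x1,y1=(110,180,320,360) if n=="scene" else (280,210,520,360)
    cv2.imwrite(f"pics/crop_{n}.png",cv2.resize(im[y0:y1,x0:x1,::-1],None,fx=3,fy=3,interpolation=cv2.INTER_CUBIC))
    for k,(u,v) in seeds[n].items():
        print(n,k,g[v,u],end=' ')
        m=(g<75).astype(np.uint8)
        nn,l,st,ce=cv2.connectedComponentsWithStats(m)
        i=l[v,u];print(st[i],ce[i])
        ys,xs=np.nonzero(l==i)
        P=ray(n,np.c_[xs,ys],0.061)[:,:2]
        (c,wh,a)=cv2.minAreaRect((P*1000).astype(np.float32))
        print("  mean",ray(n,[ce[i]],0.061)[0],"rect",c,wh,a,"depth z", d[v,u],proj(n,ray(n,[(u,v)],.061)[0])[2])
E
```

```text
scene r 49 [165 277  30  26 603] [179.54892206 289.30182421]
  mean [ 0.55909678 -0.11527195  0.061     ] rect (558.7603759765625, -115.26983642578125) (42.890525817871094, 42.6806640625) 42.87704849243164 depth z 0.57554084 0.5759175270862136
scene b 47 [198 243  35  25 433] [215.00923788 254.69745958]
  mean [ 0.54450015 -0.04181192  0.061     ] rect (543.4652099609375, -42.010520935058594) (62.05158233642578, 22.4665584564209) 11.121541023254395 depth z 0.6219531 0.6218900535473204
scene s 49 [232 215  27  21 344] [245.28488372 225.09883721]
  mean [0.52998488 0.03082755 0.061     ] rect (529.8343505859375, 31.48828125) (36.97059631347656, 36.45181655883789) 11.93935775756836 depth z 0.66934144 0.6692041265331284
side r 51 [437 291  32  26 659] [452.60849772 303.52503794]
  mean [ 0.55020076 -0.11490707  0.061     ] rect (550.6690673828125, -114.30827331542969) (44.04922103881836, 39.435630798339844) 27.04216194152832 depth z 0.5419478 0.541572616215256
side b 53 [386 266  28  33 472] [399.71610169 281.84533898]
  mean [ 0.5352823  -0.04197168  0.061     ] rect (537.0435180664062, -41.49285888671875) (61.75714111328125, 20.0833683013916) 11.560074806213379 depth z 0.57521564 0.5740883394128302
side s 53 [339 252  29  22 404] [352.9950495  262.21534653]
  mean [0.52132727 0.03065535 0.061     ] rect (521.8363037109375, 31.00211524963379) (36.03675842285156, 34.67888641357422) 11.084975242614746 depth z 0.60695755 0.6055565907137261
```

```bash
cat >> h.py <<'E'
a=np.deg2rad(11.2)
ex=np.array([np.cos(a),np.sin(a),0])
ROUND=np.array([.5547,-.115,.061]);BAR=np.array([.540,-.042,.061])
def goal(sgn):
    x=np.array([0,0,-1.]);z=sgn*ex;return np.c_[x,np.cross(z,x),z]
def rel(P,sgn):
    s=get_state();C=R.from_rotvec(s["tool_rot"]).as_matrix();G=goal(sgn)
    print("t",s["time"],"pos",s["position"].round(4),"F",s["ft_force"].round(2),"grip",s["grip_width"].round(3),"q",s["joint_positions"].round(2))
    print("turn(tool,deg)",np.rad2deg(R.from_matrix(C.T@G).as_rotvec()).round(2),"shift(cm) cur axes",(C.T@(P-s["position"])*100).round(2),"goal axes",(G.T@(P-s["position"])*100).round(2))
E
python3 - <<'E'
from h import *
print(R.from_rotvec(get_state()["tool_rot"]).as_matrix().round(3))
for s in(1,-1): rel(ROUND+[0,0,.1],s)
# jars check
for n,u in (("scene",(322,194)),("side",(274,234))): print(ray(n,[u],0.0))
E
```

```text
[[-0.     0.968  0.25 ]
 [ 0.002  0.25  -0.968]
 [-1.    -0.    -0.002]]Traceback (most recent call last):
  File "<stdin>", line 3, in <module>
  File "h.py", line 19, in rel
    print("t",s["time"],"pos",s["position"].round(4),"F",s["ft_force"].round(2),"grip",s["grip_width"].round(3),"q",s["joint_positions"].round(2))
                                                                                       ^^^^^^^^^^^^^^^^^^^^^
AttributeError: 'float' object has no attribute 'round'
```

View pics/crop_scene.png

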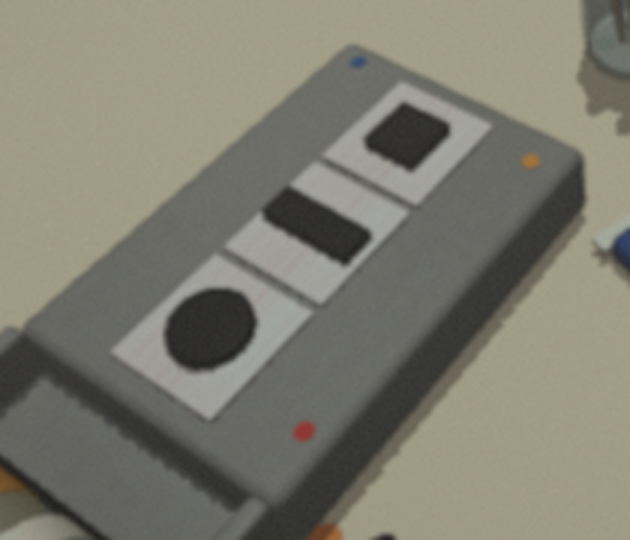

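The enlarged crop shows the disc at (210,329), the bar at (317,225) and the square at (407,136). There is one of each, on the only mixer.

```bash
sed -i 's/s\["grip_width"\].round(3)/round(s["grip_width"],3)/' h.py; python3 - <<'E'
from h import *
rel(ROUND+[0,0,.18],1)
for n,u in (("scene",(322,194)),("side",(274,234))): print(ray(n,[u],0.0))
E
```

```text
t 0.1 pos [ 0.1624 -0.6289  0.2406] F [0.38 0.07 0.96] grip 1.001 q [ 1.33  0.32 -0.07  1.45  0.02  1.37 -0.06]
turn(tool,deg) [-8.672e+01 -8.000e-02 -7.000e-02] shift(cm) cur axes [ 2.000e-02  5.083e+01 -3.995e+01] goal axes [-4.000e-02  4.279e+01  4.846e+01]
[[0.52816886 0.22223684 0.        ]]
[[0.52996155 0.22218516 0.        ]]
```

Request:
{"op": "jog_arm", "data": {
  "targets": [
    [0,0,0,0,4.6,-3.6,0],
    [0,0,0,0,4.6,-3.6,0],
    [0,0,0,0,4.6,-3.6,0],
    [0,0,0,0,4.6,-3.6,0],
    [0,0,0,0,4.6,-3.6,0],
    [0,0,0,0,4.6,-3.6,0],
    [0,0,0,0,4.6,-3.6,0],
    [0,0,0,0,4.6,-3.6,0],
    [0,0,0,0,4.6,-3.6,0],
    [0,0,0,0,4.6,-3.6,0]
  ],
  "squeeze": 10
}}

```text
time: 1.35
position: [0.5185, -0.1642, 0.2414]
tool_rot: [1.021, 1.318, -1.022]
ft_force: [1.0, -0.5, 0.2]
grip_width: 0.018
```

Request:
{"op": "jog_arm", "data": {
  "targets": [
    [-8.7,0,0,0,0,0,0],
    [-8.7,0,0,0,0,0,0],
    [-8.7,0,0,0,0,0,0],
    [-8.7,0,0,0,0,0,0],
    [-8.7,0,0,0,0,0,0],
    [-8.7,0,0,0,0,0,0],
    [-8.7,0,0,0,0,0,0],
    [-8.7,0,0,0,0,0,0],
    [-8.7,0,0,0,0,0,0],
    [-8.4,0,0,0,0,0,0]
  ]
}}

```text
time: 2.6
position: [0.5176, -0.1657, 0.2411]
tool_rot: [-0.157, 1.566, 0.157]
ft_force: [0.3, -0.1, 0.5]
grip_width: 0.005
```

```bash
python3 - <<'E'
from h import *
rel(ROUND+[0,0,.08],1)
E
```

```text
t 2.6 pos [ 0.5176 -0.1657  0.2411] F [ 0.26 -0.12  0.5 ] grip 0.005 q [ 0.84  0.14 -0.62  1.7   0.08  1.33  0.4 ]
turn(tool,deg) [ 0.26 -0.05 -0.02] shift(cm) cur axes [10.    4.23  4.66] goal axes [10.01  4.25  4.63]
```

Request:
{"op": "jog_arm", "data": {
  "targets": [
    [0.3,0,0,0,2.1,2.3,0],
    [0,0,0,0,2.1,2.3,0],
    [0,0,0,3,0,0,0],
    [0,0,0,3,0,0,0],
    [0,0,0,3,0,0,0],
    [0,0,0,0,0,0,0]
  ]
}}

```text
time: 3.35
position: [0.5529, -0.1155, 0.149]
tool_rot: [-0.148, 1.571, 0.151]
ft_force: [-0.1, 0.1, 0.4]
grip_width: 0.007
```

```bash
python3 - <<'E'
from h import *
rel(ROUND+[0,0,.019],1)
s=get_state();C=R.from_rotvec(s["tool_rot"]).as_matrix()
im,d=get_image("wrist");c=camera_info("wrist");cv2.imwrite("pics/w1.png",im[:,:,::-1])
W=np.eye(4);W[:3,:3]=C;W[:3,3]=s["position"];W=W@c["mount"];K=c["intrinsics"]
nn,l,st,ce=cv2.connectedComponentsWithStats((im.max(2)<75).astype(np.uint8))
for i in range(1,nn):
    if st[i,4]>300:
        u,v=ce[i];dd=W[:3,:3]@[(u-K[0,2])/K[0,0],-(v-K[1,2])/K[1,1],-1];o=W[:3,3]
        print(ce[i],st[i],(o+dd*(.061-o[2])/dd[2]).round(4))
im,d=get_image("side");cv2.imwrite("pics/s1.png",im[:,:,::-1])
E
```

```text
t 3.35 pos [ 0.5529 -0.1155  0.149 ] F [-0.07  0.09  0.38] grip 0.007 q [ 0.73  0.27 -0.65  1.76  0.18  1.18  0.21]
turn(tool,deg) [-0.31 -0.29 -0.15] shift(cm) cur axes [ 6.89 -0.01  0.23] goal axes [6.9  0.01 0.19]
[315.56466065 319.47337849] [    0   177   640   223 85044] [ 0.5654 -0.2092  0.061 ]
[468.26185567 224.97113402] [454 213  29  25 485] [ 0.6632 -0.1072  0.061 ]
```

View pics/w1.png

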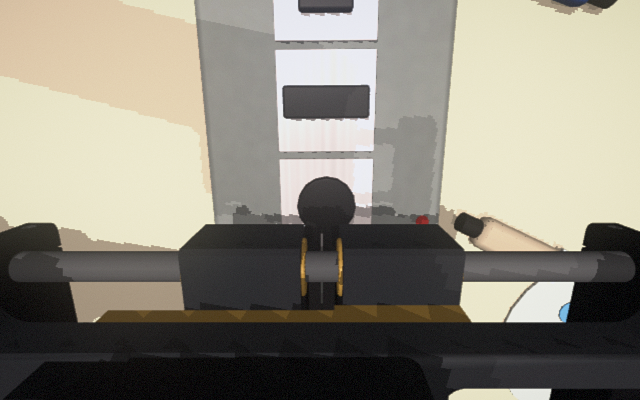

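View pics/s1.png

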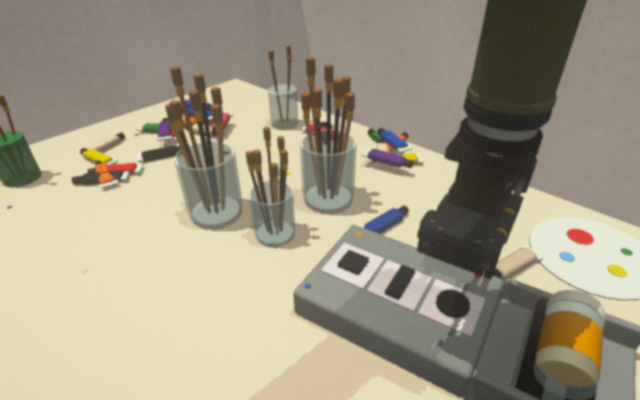

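```bash
python3 - <<'E'
from h import *
s=get_state();C=R.from_rotvec(s["tool_rot"]).as_matrix();c=camera_info("wrist");W=np.eye(4);W[:3,:3]=C;W[:3,3]=s["position"];W=W@c["mount"];K=c["intrinsics"];o=W[:3,3]
for u,v,z in((326,101.5,.061),(326.5,204,.061),(326.5,177,.061),(322,222,.13)):
    dd=W[:3,:3]@[(u-K[0,2])/K[0,0],-(v-K[1,2])/K[1,1],-1];print((o+dd*(z-o[2])/dd[2]).round(4))
E
```

```text
[ 0.5436 -0.0401  0.061 ]
[ 0.5583 -0.1127  0.061 ]
[ 0.5543 -0.0924  0.061 ]
[ 0.553  -0.1044  0.13  ]
```

Request:
{"op": "jog_arm", "data": {
  "targets": [
    [0,0,0,3,0,0.3,0],
    [0,0,0,2.5,0,0,0],
    [0,0,0,0.8,0,0,0],
    [0,0,0,0,0,0,0],
    [0,0,0,0,0,0,0]
  ]
}}

```text
time: 4.08
position: [0.559, -0.1153, 0.0901]
tool_rot: [-0.15, 1.563, 0.148]
ft_force: [0.1, 0.1, 0.2]
grip_width: 0.006
```

```bash
python3 - <<'E'
from h import *
rel(np.array([.556,-.1145,.08]),1)
im,d=get_image("side");cv2.imwrite("pics/s2.png",cv2.resize(im[200:360,320:540,::-1],None,fx=3,fy=3,interpolation=2))
E
```

```text
t 4.075 pos [ 0.559  -0.1153  0.0901] F [0.08 0.12 0.19] grip 0.006 q [ 0.7   0.34 -0.64  1.81  0.23  1.06  0.17]
turn(tool,deg) [-0.32  0.12  0.07] shift(cm) cur axes [ 1.01  0.14 -0.28] goal axes [ 1.01  0.14 -0.28]
```

View pics/s2.png

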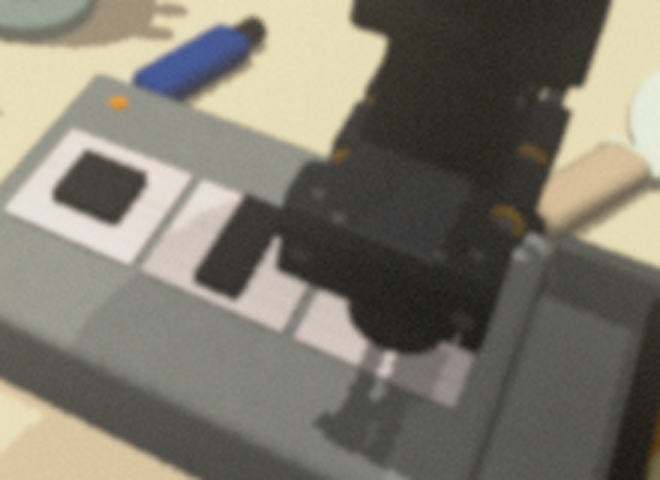

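Request:
{"op": "jog_arm", "data": {
  "targets": [
    [0,0,0,0.5,0.1,-0.2,0],
    [0,0,0,0.4,0,0,0],
    [0,0,0,0.2,0,0,0],
    [0,0,0,0,0,0,0],
    [0,0,0,0,0,0,0]
  ]
}}

```text
time: 4.75
position: [0.5557, -0.1146, 0.0777]
tool_rot: [-0.149, 1.566, 0.149]
ft_force: [-1.8, 0.2, 2.6]
grip_width: 0.007
```

Request:
{"op": "jog_arm", "data": {
  "targets": [
    [0,0,0,0.2,0,0,0],
    [0,0,0,0,0,0,0],
    [0,0,0,0,0,0,0]
  ]
}}

```text
time: 5.12
position: [0.5557, -0.1146, 0.0756]
tool_rot: [-0.149, 1.566, 0.149]
ft_force: [-2.0, -0.3, 3.8]
grip_width: 0.006
```

Request:
{"op": "jog_arm", "data": {
  "targets": [
    [0,0,0,0.2,0,0,0],
    [0,0,0,0,0,0,0],
    [0,0,0,0,0,0,0]
  ]
}}

```text
time: 5.5
position: [0.5558, -0.1146, 0.0744]
tool_rot: [-0.15, 1.566, 0.149]
ft_force: [-4.2, -0.8, 9.8]
grip_width: 0.001
```

Request:
{"op": "jog_arm", "data": {
  "targets": [
    [0,0,0,0.1,0,0,0],
    [0,0,0,0,0,0,0],
    [0,0,0,0,0,0,0]
  ]
}}

```text
time: 5.88
position: [0.5558, -0.1146, 0.0743]
tool_rot: [-0.15, 1.566, 0.148]
ft_force: [-5.9, 0.4, 15.6]
grip_width: 0.001
```

Request:
{"op": "jog_arm", "data": {
  "targets": [
    [0,0,0,-1,0,0,0],
    [0,0,0,-2,0,0,0],
    [0,0,0,-2,0,0,0],
    [0,0,0,0,0,0,0],
    [0,0,0,0,0,0,0]
  ]
}}

```text
time: 6.5
position: [0.5556, -0.1147, 0.1224]
tool_rot: [-0.149, 1.566, 0.149]
ft_force: [0.0, -0.3, -0.7]
grip_width: 0.006
```

```bash
python3 - <<'E'
from h import *
rel(np.array([.541,-.0415,.09]),1)
im,d=get_image("side");cv2.imwrite("pics/s3.png",cv2.resize(im[200:360,320:540,::-1],None,fx=3,fy=3,interpolation=2))
E
```

```text
t 6.5 pos [ 0.5556 -0.1147  0.1224] F [ 0.01 -0.29 -0.7 ] grip 0.006 q [ 0.72  0.3  -0.65  1.78  0.2   1.12  0.19]
turn(tool,deg) [-0.32 -0.01  0.01] shift(cm) cur axes [ 3.24  7.46 -0.05] goal axes [ 3.24  7.46 -0.01]
```

View pics/s3.png

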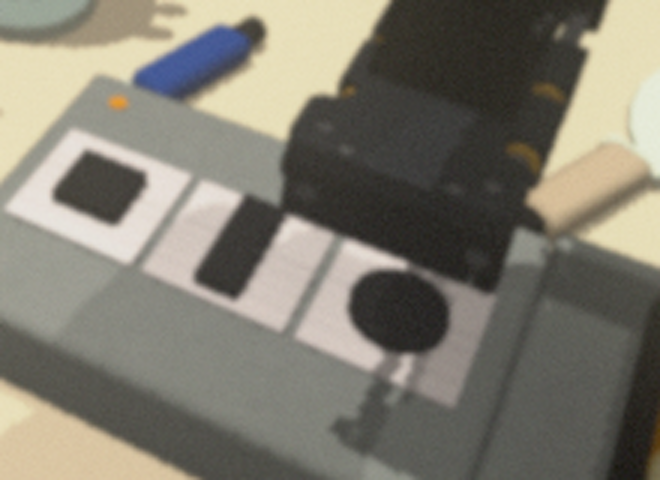

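The round key reached its stop: 15.6 N, with no further movement. It is back up in the crop at (398,310). Next is the bar key.

Request:
{"op": "jog_arm", "data": {
  "targets": [
    [0,0,0,0,3.7,0,0],
    [0,0,0,0,3.8,0,0],
    [0,0,0,0,0,0,0],
    [0,0,0,2,0,0,0],
    [0,0,0,1.2,0,0,0],
    [0,0,0,0,0,0,0],
    [0,0,0,0,0,0,0]
  ]
}}

```text
time: 7.42
position: [0.5417, -0.0413, 0.0903]
tool_rot: [-0.148, 1.566, 0.149]
ft_force: [0.2, 0.5, 0.0]
grip_width: 0.004
```

```bash
python3 - <<'E'
from h import *
rel(np.array([.541,-.0415,.08]),1)
im,d=get_image("side");cv2.imwrite("pics/s4.png",cv2.resize(im[200:360,320:540,::-1],None,fx=3,fy=3,interpolation=2))
E
```

```text
t 7.425 pos [ 0.5417 -0.0413  0.0903] F [0.2  0.49 0.03] grip 0.004 q [ 0.63  0.29 -0.68  1.87  0.21  1.05  0.05]
turn(tool,deg) [-0.36 -0.01 -0.02] shift(cm) cur axes [ 1.03 -0.   -0.08] goal axes [ 1.03 -0.   -0.08]
```

View pics/s4.png

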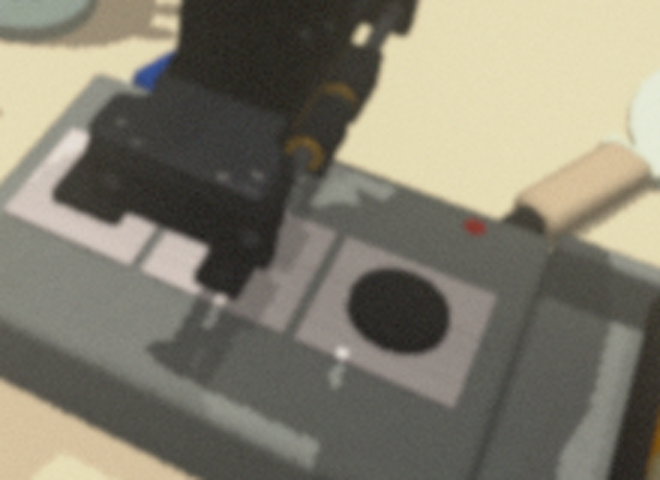

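Request:
{"op": "jog_arm", "data": {
  "targets": [
    [0,0,0,0.5,0,0,0],
    [0,0,0,0.4,0,0,0],
    [0,0,0,0.3,0,0,0],
    [0,0,0,0.1,0,0,0],
    [0,0,0,0,0,0,0]
  ]
}}

```text
time: 8.1
position: [0.5416, -0.041, 0.0777]
tool_rot: [-0.149, 1.566, 0.149]
ft_force: [-1.3, -1.0, 2.8]
grip_width: 0.007
```

Request:
{"op": "jog_arm", "data": {
  "targets": [
    [0,0,0,0.2,0,0,0],
    [0,0,0,0,0,0,0],
    [0,0,0,0,0,0,0]
  ]
}}

```text
time: 8.48
position: [0.5416, -0.041, 0.0756]
tool_rot: [-0.149, 1.566, 0.149]
ft_force: [-1.7, -1.1, 4.3]
grip_width: 0.005
```

Request:
{"op": "jog_arm", "data": {
  "targets": [
    [0,0,0,0.2,0,0,0],
    [0,0,0,0,0,0,0],
    [0,0,0,0,0,0,0]
  ]
}}

```text
time: 8.85
position: [0.5417, -0.041, 0.0744]
tool_rot: [-0.15, 1.566, 0.149]
ft_force: [-3.2, 0.2, 10.1]
grip_width: 0.004
```

Request:
{"op": "jog_arm", "data": {
  "targets": [
    [0,0,0,0.1,0,0,0],
    [0,0,0,0,0,0,0],
    [0,0,0,0,0,0,0]
  ]
}}

```text
time: 9.22
position: [0.5417, -0.041, 0.0743]
tool_rot: [-0.15, 1.566, 0.148]
ft_force: [-5.8, -0.2, 16.4]
grip_width: 0.006
```

Request:
{"op": "jog_arm", "data": {
  "targets": [
    [0,0,0,-1,0,0,0],
    [0,0,0,-2,0,0,0],
    [0,0,0,-4,0,0,0],
    [0,0,0,-4,0,0,0],
    [0,0,0,-4,-3,0,0],
    [0,0,0,0,-5,0,0],
    [0,0,0,0,-5,0,0],
    [0,0,0,0,0,0,0],
    [0,0,0,0,0,0,0]
  ]
}}

```text
time: 10.35
position: [0.5662, -0.1678, 0.2227]
tool_rot: [-0.148, 1.565, 0.15]
ft_force: [0.0, 1.1, -0.1]
grip_width: 0.006
```

```bash
python3 - <<'E'
from h import *
rel(np.array([.541,-.0415,.08]),1)
im,d=get_image("side");cv2.imwrite("pics/s5.png",im[:,:,::-1])
f=np.load("side0.npz")
for k,(u,v) in dict(r=(453,303),b=(400,281),s=(353,262)).items(): print(k,np.median(d[v-3:v+4,u-3:u+4]),np.median(f["d"][v-3:v+4,u-3:u+4]))
E
```

```text
t 10.35 pos [ 0.5662 -0.1678  0.2227] F [ 0.03  1.08 -0.11] grip 0.006 q [ 0.78  0.26 -0.63  1.61  0.16  1.32  0.32]
turn(tool,deg) [-0.3   0.03 -0.06] shift(cm) cur axes [14.29 12.86 -0.1 ] goal axes [14.27 12.88 -0.02]
r 0.541928 0.5419478
b 0.5742462 0.5736009
s 0.6062178 0.60643435
```

View pics/s5.png

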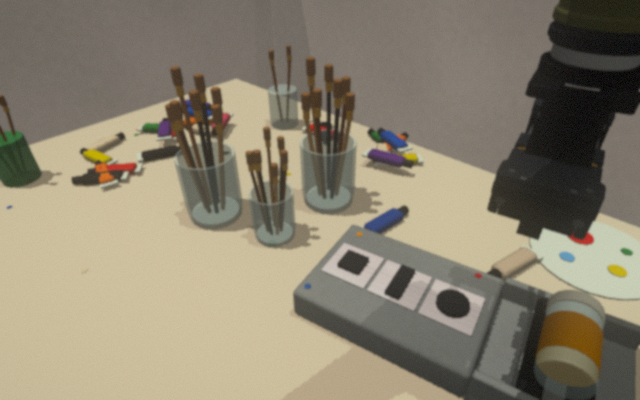

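All three keys are up at their starting depth, to within 1 mm. The jar at (273,212) hasn't moved, and the arm is clear of everything.

```bash
python3 -c "
from bench import *
print(close_job())"
```

```text
the job is handed in; nothing more can be done
None
```

I pressed the round key all the way down and released it, then did the same with the bar key. The job was handed in at about 10.4 s of the 38 s allowed.

- **Presses:** I used closed fingertips centred on each key. Both keys moved about 6 mm to a firm stop, with the upward force at about 16 N and no further movement.
- **Last checks:** In the side view all three keys were back at their starting depth to within 1 mm. The square key was not pressed, the jar was where it started, and the arm was clear of everything.
- **Disagreements:** The two fixed cameras put the keys about 8 mm apart in x. I think this is because each one also sees the dark side of the key nearest it, so I averaged them. The wrist camera agreed with that average to about 4 mm.

I did not check separately that the mixer was running.

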